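# Open the wide drive dock at the repair bench

### The job

Pull the tray of the wide drive dock fully out so that its drive can be reached, then let go. The black catch on the dock's roof locks the tray at one end of its slide and frees it at the other, but its marks have worn off: try the tray, and if it will not come, slide the catch to its other end and pull again. Leave the narrow dock's tray shut.

Things in the scene. Friction and masses are not known exactly. Their poses are not given: they have to be found in the camera images.
- wide: The wide grey drive dock, screwed to the bench: 140 mm wide, 160 deep, 48 high; a like dock 96 wide stands beside it. Origin: centre of its underside; x points from its front (robot side) to its rear, y left, z up. Its tray has a steel bar handle on two posts: 12 thick (x), 64 long (y), 14 high, centre at x -105, y 0, z 75 when shut: above the roof, to be pinched from above.
- wide_tray (a joint): How far the wide dock's tray is out, in m: 0 shut (the start), 0.070 at its stop. Tray and bar handle slide out along the dock's -x, towards the robot. Free, it slides with about 2 N of friction and stays where it is left; locked, it gives about 3 mm, then stops dead.
- wide_thumb (a point): Top centre of the wide dock's catch: a black upright block on its roof, 20 mm (dock x) by 14 (y), 32 tall, top 80 above the bench, at dock x +20. It slides along y from -15 to +15, starts near one end, stays where left (1.2 N friction); push it from its side. Free in the last 6 mm at one end, locked at the other; which end cannot be seen. The narrow dock has one too.
- narrow_tray (a joint): How far the narrow dock's tray is out, in m: 0 shut (the start). It is to stay shut.
Things that resemble listed ones, but are neither listed nor needed, are in the scene too. Leave any purple or red look-alike of the part that bears narrow_tray alone. Leave any yellow look-alike of the wide alone.

How it is judged (in metres and radians):
At the end, for the whole second after the job is handed in: The wide dock's tray is out by more than 55 mm of its 70 mm and at rest, and the narrow dock's tray is shut to within 10 mm (value of joint wide_tray above 0.055 m and velocity of joint wide_tray between -0.01 and 0.01 m/s and value of joint narrow_tray below 0.01 m); the robot touches nothing.
It fails at once if the narrow dock's tray is pulled out by more than 10 mm (value of joint narrow_tray above 0.01 m).
It also fails if it takes over 51 s, if anything falls off the work surface, if the arm or the gripper's body presses on something with over 40 N, if the wrist force passes 120 N, or if a joint passes its speed limit or range.

### The arm

A 6-joint arm with a two-finger parallel gripper is mounted at the origin on the work surface. World frame = base frame: x ahead of the robot, y to its left, z up, the work surface at z = 0. Lengths are in mm, angles in rad, forces in N, time in s.
With the tool pointing down it reaches from about 400 to 925 mm from the base axis. Payload 3.4 kg.
Tool frame: the origin (TCP) lies midway between the tips of the shut fingers; the grasp point (between the pads) lies 19 mm behind it (arm.pinch_z is the distance from the TCP to the grasp point, in mm); z points along the fingers, y is the line along which they close (so a half turn about z gives the same grasp; the last joint's range is limited). The gripper opens to 85 mm and grips with 20 to 120 N. Pads are 22 mm wide; open, the fingers measure 114 mm over their backs; the gripper's body (76 mm by 85 mm) begins 54 mm behind the grasp point. The pads swing forward as they close: fully open they stand 13 mm farther back than shut.
Start: joints at [1.22, 0.307, 1.506, -0, 1.328, -0.073], TCP at [157.712, 552.954, 231.305] pointing down, gripper open.
Joint ranges: [-3.12, 3.12], [-1.05, 2.28], [0.14, 2.33], [-1.42, 4.57], [0.1, 2.73], [-2.68, 2.68]. Speed limits (rad/s): [2.57, 2.57, 3.14, 3.14, 3.14, 3.14].

### API

Orientations are given as a unit quaternion [w, x, y, z].
In Python, from station import arm, set_gripper, vision, workorder gives the robot as it stands. Calls block until the motion is done:
- arm.goto(position, orientation): joint-space move of the TCP to a pose.
- arm.move_linear(position, ori=None, v=150): straight line of the TCP; ori=None keeps the orientation; v is the mean speed in mm/s.
- arm.move_j(angles): joint-space move.
- set_gripper(opening): opening from 0.0 (shut) to 1.0 (fully open); the grip force is fixed at half the most; returns when the fingers have stopped.
- arm.wait(seconds).
- arm.ik(position, orientation): joint angles nearest the present ones, or None.
- arm.state(): the state.
- vision.get_image(name): name is "side" or "top"; returns the picture (384x512x3 uint8, blue, green, red); there is no depth.
- vision.get_calibration(name): a dict with "fx", "fy", "cx", "cy" (pixels), "cam_to_world" (4x4, takes a point from camera to world coordinates). Camera axes: x right, y down, z forward; pixel columns grow to the right and rows downward; lengths in mm; the calibration is good to about 2 mm. A picture is of the moment at which its call begins. get_calibration takes no time and is no camera call.
A pose or a line that the arm cannot do raises arm.IKError and nothing moves.
- workorder.job_done(): hands the job in; it is judged then, once.
The state is a dict: "t": time; "joints": joint angles; "dq": joint speeds; "tau": joint torques, N m; "position": TCP position; "orientation": TCP orientation; "contact_force": force on the tool from outside, world axes, zero at the start; "ft_torque": the same for the moment, N m; "grip_width": opening from 0.0 (shut) to 1.0 (fully open); "finger_force": force on a finger pad.
Only numpy, scipy, OpenCV 4.12 (cv2) and the standard library are available. Lean on these libraries where they do the work, as an engineer would, in place of code of your own. Each camera call takes 0.05 s, during which the arm holds its last target. There are 200 camera calls.

## Working session

There is one attempt and no reset: what is moved stays moved. The work goes in short steps, each a Python script; the robot and the scene stay as the last script left them, time stands still between calls to the robot, and variables do not carry over. Pictures are saved under pics/ and viewed, at most 10 in all, crops included, and the job is handed in when it is done.

```bash
mkdir -p pics
python3 - <<'E'
from station import arm,vision
import cv2
for n in("top","side"):
    cv2.imwrite(f"pics/{n}0.png",vision.get_image(n)); c=vision.get_calibration(n); print(n,c)
print(arm.state()["t"],arm.pinch_z)
E
```

```text
top {'fx': 406.39564159920246, 'fy': 406.39564159920246, 'cx': 246.26641466817955, 'cy': 197.80664220228545, 'cam_to_world': array([[ 5.34001653e-03, -9.93348833e-01,  1.15019911e-01,
         3.45507838e+02],
       [-9.99746734e-01, -7.81795760e-03, -2.11032591e-02,
        -5.29204356e+01],
       [ 2.18621186e-02, -1.14878088e-01, -9.93139000e-01,
         1.21619575e+03],
       [ 0.00000000e+00,  0.00000000e+00,  0.00000000e+00,
         1.00000000e+00]])}
side {'fx': 390.44321551806974, 'fy': 390.44321551806974, 'cx': 256.01279443103556, 'cy': 195.58962672228222, 'cam_to_world': array([[ 9.10634519e-01, -2.80640924e-01,  3.03291024e-01,
         1.91808943e+02],
       [-4.13202102e-01, -6.23726138e-01,  6.63498099e-01,
        -6.52614897e+02],
       [ 2.96581936e-03, -7.29524761e-01, -6.83947971e-01,
         6.82556880e+02],
       [ 0.00000000e+00,  0.00000000e+00,  0.00000000e+00,
         1.00000000e+00]])}
0.1 18.700000000000003
```

View pics/top0.png

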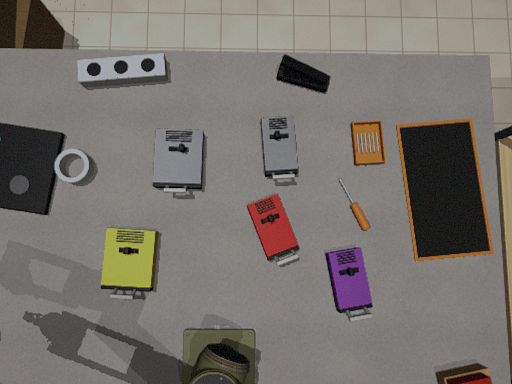

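View pics/side0.png

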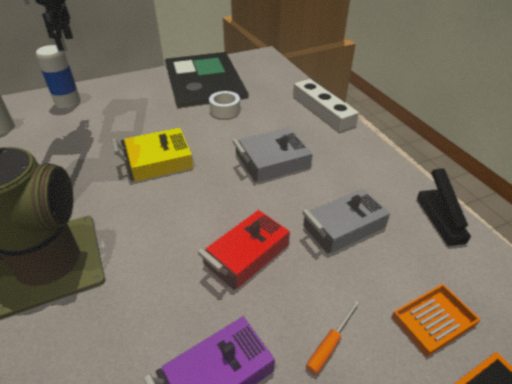

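The top view shows the wide grey dock around (179,157), with its bar handle at about (176,190) and its catch at about (181,148). The narrow grey dock is at about (280,147). Next I'll zoom in and measure.

```bash
cat > h.py <<'E'
import numpy as np,cv2
from station import arm,set_gripper,vision,workorder
def ray(n,p,z):
    c=vision.get_calibration(n);T=c["cam_to_world"]
    d=T[:3,:3]@np.array([(p[0]-c["cx"])/c["fx"],(p[1]-c["cy"])/c["fy"],1]);o=T[:3,3]
    return o+d*(z-o[2])/d[2]
def proj(n,P):
    c=vision.get_calibration(n);T=c["cam_to_world"];q=T[:3,:3].T@(np.array(P)-T[:3,3])
    return q[0]/q[2]*c["fx"]+c["cx"],q[1]/q[2]*c["fy"]+c["cy"]
E
python3 - <<'E'
from h import *
t=cv2.imread("pics/top0.png");s=cv2.imread("pics/side0.png")
a=cv2.resize(t[120:200,140:220],None,fx=5,fy=5,interpolation=cv2.INTER_CUBIC)
b=cv2.resize(s[115:195,230:310],None,fx=5,fy=5,interpolation=cv2.INTER_CUBIC)
cv2.imwrite("pics/crop.png",np.hstack([a,b]))
hsv=cv2.cvtColor(t,cv2.COLOR_BGR2HSV)
print(t[140:180:8,165],t[140,120],t[186,176],t[160,230])
E
```

```text
[[107 105 101]
 [140 136 134]
 [139 133 134]
 [140 135 137]
 [139 133 133]] [130 131 135] [30 28 28] [129 132 134]
```

View pics/crop.png

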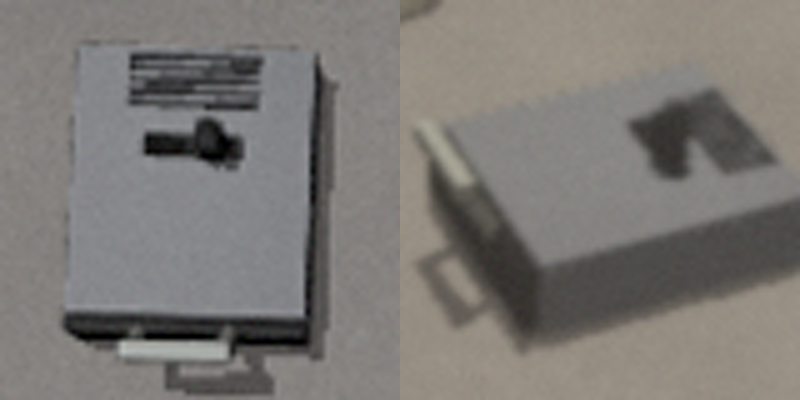

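The crop shows the roof corners at about (80,45), (315,50), (305,317) and (65,313). The bar handle runs from (118,350) to (229,350). The catch is at about (210,135), at the right (-y) end of its slot.

Run:
```python
from h import *
f=lambda p:(p[0]/5+139.6,p[1]/5+119.6)
c=[ray("top",f(p),48)[:2] for p in [(80,45),(315,50),(305,317),(65,313)]]
print(np.round(c),[np.round(np.linalg.norm(c[i]-c[i-1])) for i in range(4)])
TL,TR,BR,BL=c;d=(TL+TR-BL-BR);yaw=np.arctan2(d[1],d[0]);e=(TL+BL-TR-BR);print("yaw",yaw,np.arctan2(-e[0],e[1]))
O=np.mean(c,0);R=np.array([[np.cos(yaw),-np.sin(yaw)],[np.sin(yaw),np.cos(yaw)]])
print("O",O)
b=ray("top",f((173.5,350)),78);print("bar",b,"dock",R.T@(b[:2]-O))
th=ray("top",f((210,128)),80);print("thumb",th,"dock",R.T@(th[:2]-O))
g=lambda p:(p[0]/5+229.6,p[1]/5+114.6)
b2=ray("side",g((446,155)),80);print("bar side",b2,R.T@(b2[:2]-O))
for n in [(258,127),(244,137)]:pass
print(proj("side",[*O,48]))
q=np.array([.0,1,0,0])
for a in(-1,0,1): 
  y=yaw+a*np.pi/2
  print(arm.ik([*(O+R@[-105,0]),100],[0,np.cos(y/2),np.sin(y/2),0]))
```

```text
[[683. 190.]
 [682.  52.]
 [523.  55.]
 [524. 193.]] [np.float64(159.0), np.float64(138.0), np.float64(159.0), np.float64(139.0)]
yaw -0.02105804408388045 -0.009208352596224725
O [603.10750679 122.53145021]
bar [498.99314413 125.69385063  78.        ] dock [-104.15786826    0.96941648]
thumb [626.45435593 107.93580839  80.        ] dock [ 23.64900581 -14.10080313]
bar side [687.74977683  38.62082196  80.        ] [ 86.39036692 -82.10975529]
(np.float64(275.06769512249133), np.float64(146.11130235258463))
None
[ 1.63102893e-01  3.63065611e-01  1.80772920e+00 -4.44089210e-16
  9.70797842e-01  1.75495726e+00]
[ 1.63102893e-01  3.63065611e-01  1.80772920e+00 -4.44089210e-16
  9.70797842e-01  1.84160937e-01]
```

```bash
cat >> h.py <<'E'
yaw=-0.016;O=np.array([603.,122.5]);R=np.array([[np.cos(yaw),-np.sin(yaw)],[np.sin(yaw),np.cos(yaw)]])
a=(yaw+np.pi/2)/2;Q=[0,np.cos(a),np.sin(a),0]
def W(x,y,z): return [*(O+R@[x,y]),z]
def rep(m=""):
    s=arm.state();p=R.T@(np.array(s["position"][:2])-O)
    print(m,"t%.1f"%s["t"],"dock",np.round(p,1),"z%.1f"%s["position"][2],"F",np.round(s["contact_force"],1),"w%.3f"%s["grip_width"],"ff",np.round(s["finger_force"],1));return s
E
python3 - <<'E'
from h import *
arm.goto(W(-104.5,0,150),Q);set_gripper(0.5);rep("above")
arm.move_linear(W(-104.5,0,58));rep("down")
set_gripper(0.0);rep("grip")
cv2.imwrite("pics/g.png",cv2.resize(np.hstack([vision.get_image("top")[100:250,100:280],vision.get_image("side")[50:200,190:370]]),None,fx=2.2,fy=2.2))
for d in(2,4,6,8):
    arm.move_linear(W(-104.5-d,0,58),v=30);s=rep(d)
    if abs(s["contact_force"][0])>25:break
E
```

```text
above t2.6 dock [-104.5    0.2] z150.0 F [-0.1 -0.2  1.1] w0.501 ff 0.0
down t3.4 dock [-1.04e+02  1.00e-01] z58.3 F [-0.  -0.4  0.6] w0.500 ff 0.0
grip t3.7 dock [-1.058e+02  1.000e-01] z59.0 F [-3.7  0.5  5. ] w0.126 ff 59.0
2 t4.1 dock [-1.061e+02  1.000e-01] z59.0 F [-1.5 -0.8  7.4] w0.127 ff 59.7
4 t4.3 dock [-1.071e+02  1.000e-01] z59.0 F [ 1.2 -0.8  5.7] w0.127 ff 59.7
6 t4.6 dock [-1.089e+02  1.000e-01] z59.0 F [ 0.3 -1.   6.7] w0.125 ff 59.7
8 t4.8 dock [-1.111e+02  1.000e-01] z59.0 F [ 2.1 -1.1  7.6] w0.125 ff 59.8
```

View pics/g.png

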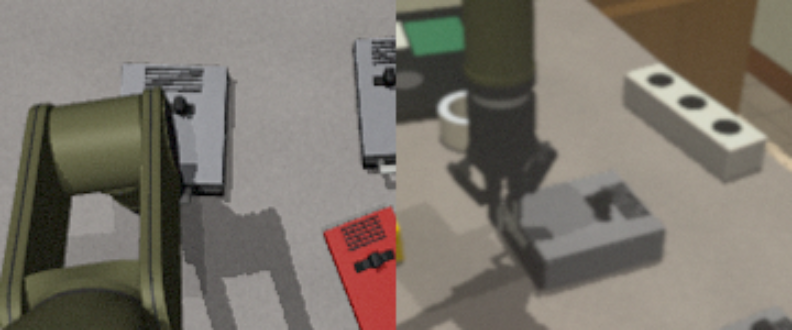

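The fingers hold the bar, at (505,215) in the right half of the picture. The tray has moved more than 5 mm at about 2 N. That could mean it's free, so I'll keep pulling in steps.

Run:
```python
from h import *
for d in(12,16,22,30,40,50,60,66,70,73):
    arm.move_linear(W(-104.5-d,0,58.5),v=50);s=rep(d)
    if abs(s["contact_force"][0])>25:break
```

```text
12 t5.1 dock [-116.5    0.2] z59.0 F [ 1.6 -0.7  6.7] w0.127 ff 60.5
16 t5.3 dock [-120.8    0.2] z59.0 F [ 0.9 -0.4  6.8] w0.129 ff 60.6
22 t5.6 dock [-127.4    0.2] z59.0 F [1.2 0.  8.2] w0.124 ff 60.8
30 t5.9 dock [-136.     0.2] z59.0 F [0.7 0.3 8.7] w0.128 ff 61.0
40 t6.3 dock [-146.5    0.3] z59.0 F [-0.4  1.4 11. ] w0.126 ff 61.1
50 t6.6 dock [-156.7    0.3] z59.0 F [ 0.6  1.  11. ] w0.126 ff 61.2
60 t7.0 dock [-166.7    0.4] z58.9 F [ 0.   1.2 11.6] w0.125 ff 61.3
66 t7.2 dock [-172.6    0.4] z58.9 F [-0.3  1.4 11.7] w0.127 ff 61.3
70 t7.5 dock [-175.8    0.4] z58.9 F [ 2.   1.3 10.2] w0.125 ff 61.1
73 t7.7 dock [-175.8    0.5] z59.0 F [ 6.9 -0.1  2.8] w0.127 ff 60.2
```

It travelled 70 mm and reached its stop, so the catch was already at its free end. Now I'll release, retreat and check.

Run:
```python
from h import *
arm.move_linear(W(-176,0,59),v=50);set_gripper(0.5);rep("open")
arm.move_linear(W(-176,0,170));rep("up")
arm.move_j([1.22,0.307,1.506,0,1.328,-0.073]);arm.wait(.3);rep("home")
cv2.imwrite("pics/e.png",cv2.resize(np.hstack([vision.get_image("top")[100:250,120:320],vision.get_image("side")[100:250,200:400]]),None,fx=2,fy=2))
```

```text
open t8.4 dock [-177.4   -0.2] z58.6 F [-0.1 -0.  -0.4] w0.499 ff 0.0
up t9.3 dock [-176.7   -0.2] z169.4 F [-0.6  0.3  0.6] w0.499 ff 0.0
home t11.4 dock [-451.6  423.4] z231.4 F [ 0.8  0.3 -0.2] w0.502 ff 0.0
```

View pics/e.png

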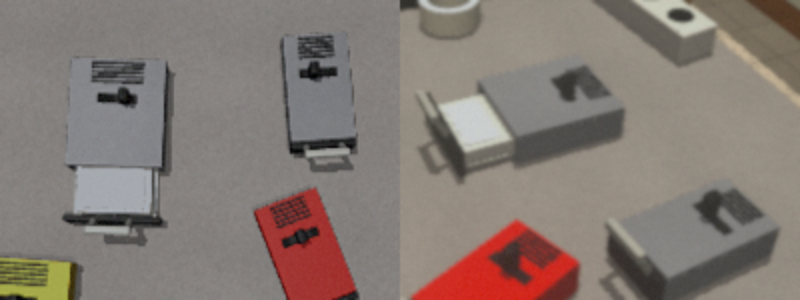

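The picture shows the wide tray fully out, with its bar at (108,228) and its drive visible at (113,190). The narrow tray is still shut, with its bar at (327,153), and the arm is clear of everything.

```bash
python3 -c "
from station import workorder
print(workorder.job_done())"
```

```text
the job is handed in; nothing more can be done
None
```

The wide dock's tray is out about 70 mm, to its stop, and released; the catch was already at its free end, the narrow tray is still shut, and I handed the job in just after 11.4 s on the robot clock.

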